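Demagnetise a steel tube on the bench demagnetiser

TASK

The square steel tube on the bench demagnetiser has to lose its magnetism before welding. On the sloping keypad press the mains key (small round, at the left end), then the strength key (narrow bar, second) and then the start key (large round, third), each fully down and one at a time, leaving alone the stop key (square, at the right end); the field now runs. Only then grip the tube at the middle of its length and draw it slowly out of the field (about 10 cm a second), straight up out of its rests, level and without turning it, to at least 15 cm above where it lay, and finish there, still holding it steady and level in the gripper; disturb nothing else on the bench.

Things in the scene. Friction and masses are not known exactly. Their poses are not given: they have to be found in the camera images.
- demagnetiser: bench-top demagnetiser, grey steel box fixed to the worktop, 260 mm wide (own y), 240 mm deep (own x, pointing away from the operator); origin on the worktop under its centre, z up. Rear part (x -30 to +120 mm): flat bright cover, top at z = 60 mm, carrying two black nylon rests (see rests_mid). Front: lower console with four keys, sloping 0.17 rad down to the operator
- rests_mid (a point): point midway between the notches of the two rests, own (45, 0, 71) mm of the demagnetiser, axes as its. Rests: at own y = +75 and -75 mm, 80 mm long in x, 14 mm thick in y, tops at z = 80 mm; each has an upward notch for the tube, 23 mm wide in x, floor at z = 71 mm, running through along y. Between the rests the cover is free
- steel_tube: bright square steel tube, 17 x 17 mm and 220 mm long, 0.14 to 0.28 kg, long axis = its y axis, lying level across both notches parallel to the demagnetiser's y axis, 11 mm above the cover, up to 25 mm off centre lengthwise. Origin: centre of its underside; z up
- mains_key (a joint): mains key, round, 16 mm across, at the left (+y) end of the keypad, own y = +69 mm. Joint value: how far the key is down, 0 = up, 0.005 m = fully down; it moves straight into the sloping panel against a spring (about 1.5 N to start, 4.5 N fully down) and springs back. Press first
- strength_key (a joint): strength key, narrow bar 16 mm in y by 32 mm in x, second from the left, own y = +23 mm. Joint value: how far the key is down, 0 = up, 0.005 m = fully down; it moves straight into the sloping panel against a spring (about 1.5 N to start, 4.5 N fully down) and springs back. Press second
- start_key (a joint): start key, round, 29 mm across, third from the left, own y = -23 mm. Joint value: how far the key is down, 0 = up, 0.005 m = fully down; it moves straight into the sloping panel against a spring (about 1.5 N to start, 4.5 N fully down) and springs back. Press third
- stop_key (a joint): stop key, square, 27 x 27 mm, at the right (-y) end of the keypad, own y = -69 mm. Joint value: how far the key is down, 0 = up, 0.005 m = fully down; it moves straight into the sloping panel against a spring (about 1.5 N to start, 4.5 N fully down) and springs back. Leave it alone
- mains_top (a point): centre of the top face of the mains key (moves with it); its z axis points out of the sloping panel. Key tops stand 7 mm above the panel plate when up, 2 mm when fully down
- strength_top (a point): centre of the top face of the strength key (moves with it); its z axis points out of the sloping panel. Key tops stand 7 mm above the panel plate when up, 2 mm when fully down
- start_top (a point): centre of the top face of the start key (moves with it); its z axis points out of the sloping panel. Key tops stand 7 mm above the panel plate when up, 2 mm when fully down
- stop_top (a point): centre of the top face of the stop key (moves with it); its z axis points out of the sloping panel. Key tops stand 7 mm above the panel plate when up, 2 mm when fully down
- welding_magnet: red arrow-shaped welding magnet, 75 x 100 x 16 mm, lying to the left of the demagnetiser; origin: centre of its underside. Leave alone
- offcut: bare steel offcut, 20 x 85 x 12 mm (long in its y), lying to the right of the demagnetiser; origin: centre of its underside. Leave alone
- punch: steel centre punch, 118 mm long (its y), 12 mm thick, lying to the right of the demagnetiser, nearer the operator; origin: centre of its underside. Leave alone

How it is judged:
On the way, in this order (a step that is already met when the one before it is completed fails the run):
1. the mains key is pressed down while the tube lies in its rests (value of joint mains_key above 0.0035 m and z of steel_tube in the frame of demagnetiser below 0.075 m and horizontal distance between steel_tube and rests_mid below 0.045 m), for 0.05 s.
2. then the strength key is pressed down, the tube still in its rests (value of joint strength_key above 0.0035 m and value of joint mains_key below 0.0015 m and z of steel_tube in the frame of demagnetiser below 0.075 m and horizontal distance between steel_tube and rests_mid below 0.045 m), for 0.05 s.
3. then the start key is pressed down, the tube still in its rests (value of joint start_key above 0.0035 m and value of joint strength_key below 0.0015 m and z of steel_tube in the frame of demagnetiser below 0.075 m and horizontal distance between steel_tube and rests_mid below 0.045 m), for 0.05 s.
4. the tube, in the gripper, has left its rests and hangs level just above them (z of steel_tube in the frame of demagnetiser between 0.083 and 0.211 m and contact force between steel_tube and the fingers above 1 N and contact force between steel_tube and demagnetiser below 0.1 N and angle between steel_tube's own z axis and vertical below 0.12 rad and value of joint start_key below 0.0015 m), for 0.1 s.
At the end, for the whole second after the job is handed in: The tube is held by the gripper alone, clear of the demagnetiser, over 145 mm above where it lay, within 60 mm sideways of the rests' middle, level within 0.12 rad, turned under 0.2 rad, still (3 cm/s, 0.2 rad/s); all keys are up; magnet, offcut and punch moved under 20 mm (z of steel_tube in the frame of demagnetiser above 0.216 m and horizontal distance between steel_tube and rests_mid below 0.06 m and angle between steel_tube's own z axis and vertical below 0.12 rad and angle between the y axis of steel_tube and the y axis of demagnetiser, either way round below 0.2 rad and contact force between steel_tube and the fingers above 1 N and contact force between steel_tube and demagnetiser below 0.1 N and linear speed of steel_tube below 0.03 m/s and angular speed of steel_tube below 0.2 rad/s and value of joint each of mains_key, strength_key, start_key, stop_key below 0.0015 m and distance of each of welding_magnet, offcut, punch from where it was at the start of the episode below 0.02 m); the arm keeps its last pose, push and grip.
It fails at once if the stop key is pressed (more than 1.5 mm) (value of joint stop_key above 0.0015 m).
It fails at once if two keys are down at the same time (value of joint each of mains_key, strength_key above 0.002 m or value of joint each of mains_key, start_key above 0.002 m or value of joint each of strength_key, start_key above 0.002 m).
It fails at once if the tube, out of its rests, moves faster than 0.3 m/s (z of steel_tube in the frame of demagnetiser above 0.077 m and linear speed of steel_tube above 0.3 m/s).
It fails at once if the tube, out of its rests, is tipped more than 0.25 rad, turned more than 0.3 rad or carried more than 70 mm sideways (z of steel_tube in the frame of demagnetiser above 0.077 m and (angle between steel_tube's own z axis and vertical above 0.25 rad or angle between the y axis of steel_tube and the y axis of demagnetiser, either way round above 0.3 rad or horizontal distance between steel_tube and rests_mid above 0.07 m)).
It fails at once if the magnet, the offcut or the punch is moved more than 20 mm (distance of any of welding_magnet, offcut, punch from where it was at the start of the episode above 0.02 m).
It also fails if it takes over 50 s, if anything falls off the work surface, if the arm or the gripper's body presses on something with over 40 N, if the wrist force passes 120 N, or if a joint passes its speed limit or range.

ROBOT

A 6-joint arm with a two-finger parallel gripper is mounted at the origin on a cart in front of the work surface, level with it; the furniture and walls round the work are solid. World frame = base frame: x ahead of the robot, y to its left, z up, the work surface at z = 0. Lengths are in m, angles in rad, forces in N, time in s.
With the tool pointing down it reaches from about 0.325 to 0.75 m from the base axis. Payload 7.6 kg.
Tool frame: the origin (TCP) lies at the very end of the fingers, on their centre line; the grasp point (between the pads) lies ctrl.grasp_offset behind it (ctrl.grasp_offset is the distance from the TCP to the grasp point, in m); z points along the fingers, x is the direction in which the jaws open and shut, and the axes are right-handed (so a half turn about z gives the same grasp; the last joint's range is limited). The gripper opens to 85 mm and grips with 20 to 120 N. Pads are 22 mm wide; open, the fingers measure 114 mm over their backs; the gripper's body (76 mm by 85 mm) begins 54 mm behind the grasp point. The pads swing forward as they close: fully open they stand 13 mm farther back than shut.
Start: joints at [1.033, 0.052, 1.401, -0, 1.689, -0.07], TCP at [0.237, 0.469, 0.231] pointing down, gripper open.
Joint ranges: [-2.9, 2.9], [-0.91, 2.17], [0.12, 2.37], [-1.06, 4.2], [0.26, 2.73], [-2.93, 2.93]. Speed limits (rad/s): [2.57, 2.57, 3.01, 3.14, 3.14, 3.14].

INTERFACE

Orientations are given as a unit quaternion [w, x, y, z].
In Python, from cell import ctrl, grab_frame, calibration gives the robot as it stands.
- The arm moves only by the shell command python3 -m crank 'ROWS'. ROWS is JSON, a list of rows, each a list of 5 numbers: the shift along the world's x, y, z in m, then the turn about the world's z in degrees, then the opening, from 0 (shut) to 1 (fully open). In form: [[dx, dy, dz, twist, jaw], ...]. A call has 1 to 10 rows; each row is the pose to reach, as a shift and turn from the pose commanded when the call began; what a row does not reach only later rows make up. A row lasts 1/12 s, in which the tool goes at most 41.7 mm and 7.16 degrees, less where a joint would pass 70% of its speed; a pose out of reach is approached as far as the arm can. A call with a gripper value outside its range is refused whole. The fingers move at their own pace and stop on an object; the grip force is fixed at half the most. Time passes only in rows, so rows that repeat a pose let the fingers close. It gives the time, the measured TCP pose, the force and the opening at its end, in the units of the state.
- ctrl.observe(): the state, without advancing time (a new reading comes with each control period).
- grab_frame(name): name is "scene" or "top" or "wrist"; returns the picture (400x640x3 uint8, blue, green, red); there is no depth.
- calibration(name): a dict with "fov_y" (degrees; the focal length in pixels is half the picture's height over the tangent of half this angle, whatever the lens; pixels are square), "cx", "cy" (the principal point, pixels), "k1" (the pictures are not rectified: a ray, as slopes to the right and down, at radius r is drawn at 1 + k1 r^2 times it, then the intrinsics apply), "rvec" (rotation vector, rad) and "tvec" (3), from world to camera coordinates, as OpenCV has them. Camera axes: x right, y down, z forward; pixel columns grow to the right and rows downward; lengths in m; the calibration is good to about 2 mm. A picture is of the moment at which its call begins: read the wrist's pose just before it. calibration takes no time and is no camera call; for the wrist camera it gives the pose at the moment of the call.
- ctrl.finish_job(): hands the job in, once; it reports no verdict.
The state is a dict: "time": time; "joint_positions": joint angles; "dq": joint speeds; "effort": joint torques, N m; "tcp_pos": TCP position; "ee_rot": TCP orientation; "wrist_force": force on the tool from outside, world axes, zero at the start; "wrist_torque": the same for the moment, N m; "finger_gap": opening from 0.0 (shut) to 1.0 (fully open).
Only numpy, scipy, OpenCV 4.12 (cv2) and the standard library are available. Lean on these libraries where they do the work, as an engineer would, in place of code of your own. Each camera call takes 0.05 s, during which the arm holds its last target.

## Working session

There is one attempt and no reset: what is moved stays moved. The work goes in short steps, Python scripts to look and compute and a shell command to move; the robot and the scene stay as the last step left them, time stands still between calls to the robot, and variables do not carry over. Pictures are saved under pics/ and viewed, and the job is handed in when it is done.

```bash
ls; mkdir -p pics; python3 - <<'E'
from cell import ctrl, grab_frame, calibration
import cv2
print(ctrl.observe()); print(ctrl.grasp_offset)
for n in ("scene","top","wrist"):
    c=calibration(n); print(n,c)
    cv2.imwrite(f"pics/{n}0.png",grab_frame(n))
E
```

```text
pics
{'time': 0.0, 'joint_positions': array([ 1.03269727e+00,  5.28220436e-02,  1.40174191e+00,  7.05473203e-06,
        1.68858867e+00, -7.03082273e-02]), 'dq': array([-5.06343942e-04,  9.64088814e-04, -1.54070589e-04,  6.06506271e-05,
        9.39724317e-04, -1.49821423e-03]), 'effort': array([ 8.13459010e-04, -3.81647122e+01, -3.60194278e+01,  1.30098343e-05,
        5.90796044e-03,  5.16983721e-05]), 'tcp_pos': array([0.23655665, 0.468346  , 0.23047145]), 'ee_rot': array([ 3.57901802e-04,  8.51737617e-01,  5.23967960e-01, -6.93033883e-04]), 'wrist_force': array([0.62410267, 0.61180976, 0.29210661]), 'wrist_torque': array([ 0.03101957,  0.07265486, -0.03154601]), 'finger_gap': 0.9963822131261297}
0.0187
scene {'fov_y': 48.50430545398574, 'cx': 323.32274393000813, 'cy': 209.0802267535354, 'k1': -0.10141137882816509, 'rvec': array([ 2.40191914, -0.57598106,  0.21600902]), 'tvec': array([-0.5373151 ,  0.25490134,  1.01213324])}
top {'fov_y': 52.23005026869962, 'cx': 323.37224905014295, 'cy': 195.8543940910221, 'k1': 0.023359666798879315, 'rvec': array([ 2.22348694, -2.19917702,  0.05449149]), 'tvec': array([-0.03542557,  0.58297924,  1.12000147])}
wrist {'fov_y': 65.73873003876092, 'cx': 319.56288886651623, 'cy': 195.02259067754377, 'k1': -0.046030927559496865, 'rvec': array([-2.42825177, -1.49275276, -0.24469788]), 'tvec': array([-0.52406918, -0.04156121,  0.38061703])}
```

View pics/top0.png

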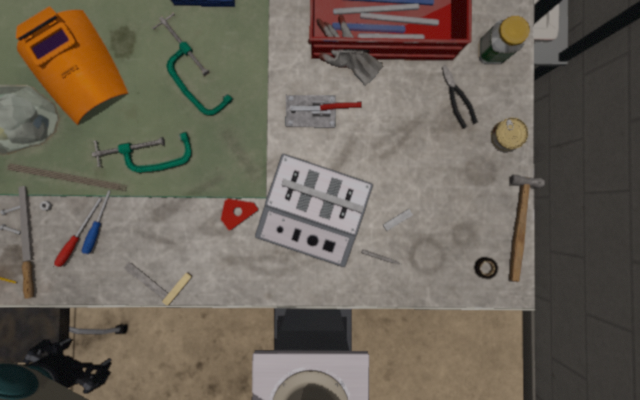

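View pics/scene0.png

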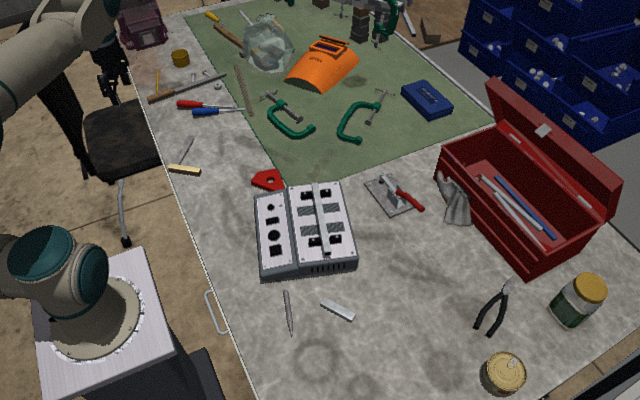

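View pics/wrist0.png

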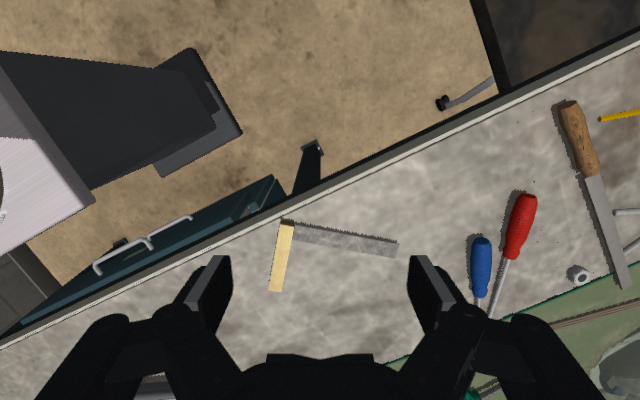

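```bash
cat > h.py <<'E'
import numpy as np, cv2
from scipy.spatial.transform import Rotation as R
def KD(c):
    f=200/np.tan(np.radians(c["fov_y"])/2)
    return np.array([[f,0,c["cx"]],[0,f,c["cy"]],[0,0,1.]]), np.array([c["k1"],0,0,0.])
def ray(c,uv):
    K,D=KD(c); p=cv2.undistortPoints(np.array(uv,float).reshape(-1,1,2),K,D).reshape(-1,2)
    Rm=cv2.Rodrigues(np.array(c["rvec"]))[0]; t=np.array(c["tvec"])
    d=np.c_[p,np.ones(len(p))]@Rm; return -Rm.T@t, d
def plane(c,uv,z):
    o,d=ray(c,uv); return o+d*((z-o[2])/d[:,2])[:,None]
def tri(c1,u1,c2,u2):
    o1,d1=ray(c1,u1);o2,d2=ray(c2,u2);out=[]
    for a,b in zip(d1,d2):
        s=np.linalg.lstsq(np.c_[a,-b],o2-o1,rcond=None)[0]
        p,q=o1+s[0]*a,o2+s[1]*b; out.append([*(p+q)/2,np.linalg.norm(p-q)])
    return np.array(out)
def proj(c,P):
    K,D=KD(c); return cv2.projectPoints(np.array(P,float),np.array(c["rvec"]),np.array(c["tvec"]),K,D)[0].reshape(-1,2)
E
python3 - <<'E'
import cv2
a=cv2.imread("pics/top0.png")[140:280,240:420];b=cv2.imread("pics/scene0.png")[165:290,240:380]
cv2.imwrite("pics/topz.png",cv2.resize(a,None,fx=4,fy=4,interpolation=2))
cv2.imwrite("pics/scenez.png",cv2.resize(b,None,fx=4.5,fy=4.5,interpolation=2))
E
```

```text
(no output)
```

View pics/topz.png

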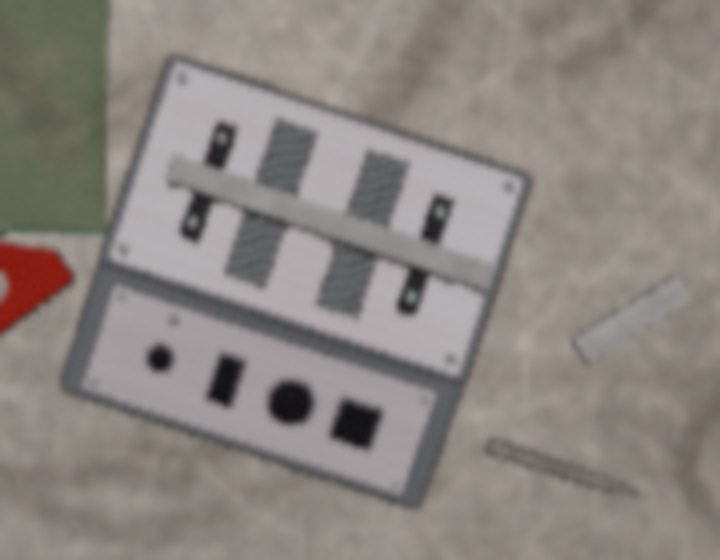

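View pics/scenez.png

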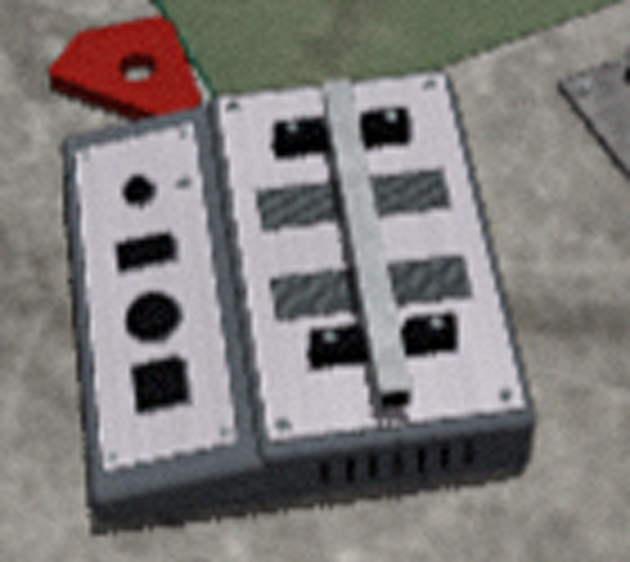

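```bash
python3 - <<'E'
from h import *
from cell import calibration
ct,cs=calibration("top"),calibration("scene")
def keys(fn,x0,y0,x1,y1):
    im=cv2.imread(fn)[y0:y1,x0:x1]; g=cv2.resize(im,None,fx=4,fy=4,interpolation=2).max(2)
    n,l,s,c=cv2.connectedComponentsWithStats((g<70).astype(np.uint8))
    return [( (c[i]+.5)/4-.5+[x0,y0], s[i,4]/16, s[i,2:4]/4) for i in range(1,n) if s[i,4]>300]
kt=keys("pics/top0.png",268,215,345,260); ks=keys("pics/scene0.png",262,198,290,262)
for k in kt:print("t",k)
for k in ks:print("s",k)
# white panels in top
im=cv2.imread("pics/top0.png")[140:280,240:420]; g=cv2.resize(im,None,fx=4,fy=4,interpolation=2)
m=(g.min(2)>165).astype(np.uint8); m=cv2.morphologyEx(m,2,np.ones((5,5)))
cs_,_=cv2.findContours(m,0,2)
for c in sorted(cs_,key=cv2.contourArea)[-3:]:
    h=cv2.convexHull(c); a=cv2.contourArea(h)
    q=cv2.approxPolyDP(h,14,True).reshape(-1,2)
    uv=(q+.5)/4-.5+[240,140]; print(a,uv.tolist()); P=plane(ct,uv,.06); print(P.round(4).tolist(),P.mean(0))
    (cx,cy),wh,an=cv2.minAreaRect(np.float32(plane(ct,(h.reshape(-1,2)+.5)/4-.5+[240,140],.06)[:,:2])); print("rect@60",cx,cy,wh,an)
E
```

```text
t (array([279.52686246, 229.25465616]), np.float64(21.8125), array([5. , 5.5]))
t (array([295.9435441 , 234.65050478]), np.float64(58.8125), array([ 8. , 11.5]))
t (array([312.20774922, 240.20930685]), np.float64(80.25), array([10.25,  9.75]))
t (array([328.47891673, 245.61776641]), np.float64(88.5625), array([11.5, 11. ]))
s (array([270.2622549 , 206.86465142]), np.float64(28.6875), array([6.5 , 6.25]))
s (array([271.84334345, 220.40123591]), np.float64(72.0625), array([12.75,  8.  ]))
s (array([273.40591755, 234.97539894]), np.float64(94.0), array([11.75, 10.25]))
s (array([275.12112832, 249.92491704]), np.float64(113.0), array([12.25, 12.  ]))
72048.5 [[282.375, 160.625], [287.875, 157.375], [365.375, 183.625], [367.875, 189.875], [354.875, 228.125], [348.625, 230.625], [271.875, 204.875], [269.625, 198.125]]
[[0.6738, 0.0814, 0.06], [0.6827, 0.067, 0.06], [0.6154, -0.1394, 0.06], [0.5988, -0.1462, 0.06], [0.4972, -0.1125, 0.06], [0.4904, -0.096, 0.06], [0.5563, 0.1074, 0.06], [0.574, 0.1136, 0.06]] [ 0.58607744 -0.01558209  0.06      ]
rect@60 0.5860711336135864 -0.015763133764266968 (0.2403286099433899, 0.1330506056547165) 72.05602264404297
```

```bash
python3 - <<'E'
from h import *
from cell import calibration
ct,cs=calibration("top"),calibration("scene")
T=[[279.53,229.25],[295.94,234.65],[312.21,240.21],[328.48,245.62]];S=[[270.26,206.86],[271.84,220.40],[273.41,234.98],[275.12,249.92]]
p=tri(ct,T,cs,S);print(p.round(4))
d=p[0,:2]-p[3,:2];print(np.linalg.norm(d),np.degrees(np.arctan2(-d[0],d[1])))
psi=np.radians(-17.94);Rz=np.array([[np.cos(psi),-np.sin(psi)],[np.sin(psi),np.cos(psi)]])
O=np.array([.5861,-.0158])-Rz@[.045,0];print("O",O)
print((p[:,:2]-O)@Rz, p[:,2])
pl=plane(ct,T,.045); print(((pl[:,:2]-O)@Rz).round(4))
pl=plane(cs,S,.045); print(((pl[:,:2]-O)@Rz).round(4))
# tube edges ends from top view zoom
z=lambda a:np.array(a,float)/4+[240,140]
print("rest", ((plane(ct,[z([222,135]),z([193,225]),z([440,210]),z([411,300])],.08)[:,:2]-O)@Rz).round(4))
print("tube top ends",((plane(ct,[z([170,168]),z([490,275])],.088)[:,:2]-O)@Rz).round(4))
E
```

```text
[[ 4.913e-01  8.780e-02  4.520e-02  6.000e-04]
 [ 4.773e-01  4.380e-02  4.570e-02  7.000e-04]
 [ 4.629e-01  2.000e-04  4.460e-02  6.000e-04]
 [ 4.488e-01 -4.350e-02  4.490e-02  7.000e-04]]
0.13794465360201866 -17.91018182208084
O [ 0.54328792 -0.00193906]
[[-0.07713398  0.06934791]
 [-0.07689711  0.02319154]
 [-0.07716193 -0.02275679]
 [-0.07706219 -0.06859672]] [0.04521562 0.04572259 0.04460963 0.04487832]
[[-0.0769  0.0693]
 [-0.0766  0.0232]
 [-0.0768 -0.0228]
 [-0.0767 -0.0686]]
[[-0.0774  0.0696]
 [-0.0773  0.0238]
 [-0.0774 -0.023 ]
 [-0.0774 -0.0686]]
rest [[ 0.0753  0.0738]
 [ 0.0138  0.0729]
 [ 0.0742 -0.0761]
 [ 0.0127 -0.0767]]
tube top ends [[ 0.0438  0.0981]
 [ 0.0442 -0.1195]]
```

```bash
python3 -m crank '[[0.251,-0.379,-0.08,-81.1,0],[0.251,-0.379,-0.08,-81.1,0],[0.251,-0.379,-0.08,-81.1,0],[0.251,-0.379,-0.08,-81.1,0],[0.251,-0.379,-0.08,-81.1,0],[0.251,-0.379,-0.08,-81.1,0],[0.251,-0.379,-0.08,-81.1,0],[0.251,-0.379,-0.08,-81.1,0],[0.251,-0.379,-0.08,-81.1,0],[0.251,-0.379,-0.08,-81.1,0]]'; python3 -c "
from cell import ctrl;o=ctrl.observe();print(o['ee_rot'],o['joint_positions'])"
```

```text
time: 0.98
tcp_pos: [0.4639, 0.1245, 0.1587]
ee_rot: [-0.0, 0.997, -0.077, 0.0]
wrist_force: [1.8, 1.4, 0.3]
finger_gap: 0.002
[-3.96077261e-05  9.97065164e-01 -7.65574794e-02  9.38668700e-05] [ 1.85313339e-01 -4.02632774e-02  1.63876547e+00  2.79084987e-05
  1.54288862e+00  3.38577488e-01]
```

```bash
python3 -m crank '[[0,0,0,-7,0],[0,0,0,-9.5,0],[0,0,0,-9.5,0]]'; python3 - <<'E'
from h import *
from cell import ctrl,calibration,grab_frame
o=ctrl.observe();print(o['tcp_pos'],2*np.degrees(np.arctan2(o['ee_rot'][2],o['ee_rot'][1])),o['wrist_force'])
cv2.imwrite("pics/w1.png",grab_frame("wrist"))
E
```

```text
time: 1.23
tcp_pos: [0.4634, 0.1256, 0.1586]
ee_rot: [0.0, 0.988, -0.157, -0.001]
wrist_force: [0.0, -0.1, 1.3]
finger_gap: 0.001
[0.46336862 0.12564424 0.15857141] -18.11329481565387 [ 0.02253253 -0.09170813  1.33736424]
```

View pics/w1.png

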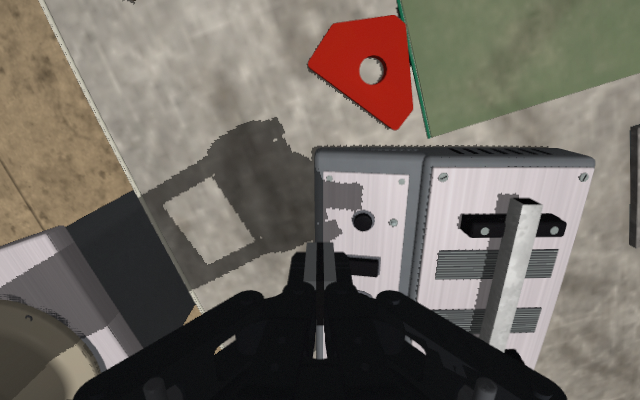

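```bash
python3 - <<'E'
from h import *
from cell import calibration
c=calibration("wrist")
print(plane(c,[[362,221]],.045), proj(c,[[.4913,.0878,.045],[.4634,.1256,.1586]]))
E
```

```text
[[0.49068466 0.0868413  0.045     ]] [[362.37751402 219.87290121]
 [320.29685843 258.33364454]]
```

```bash
python3 -m crank '[[0.012,-0.018,-0.02,0,0],[0.024,-0.037,-0.05,0,0],[0.024,-0.037,-0.08,0,0],[0.024,-0.037,-0.1,0,0],[0.024,-0.037,-0.104,0,0],[0.024,-0.037,-0.104,0,0]]'; python3 -c "
from cell import ctrl;o=ctrl.observe();print(o['tcp_pos'],o['wrist_force'])"
```

```text
time: 1.78
tcp_pos: [0.4863, 0.0898, 0.054]
ee_rot: [0.0, 0.988, -0.155, -0.001]
wrist_force: [-0.3, 0.4, 1.3]
finger_gap: 0.0
[0.48628237 0.08982699 0.05402402] [-0.29769145  0.37810895  1.28684676]
```

```bash
python3 -m crank '[[0.002,-0.0006,-0.004,0,0],[0.002,-0.0006,-0.008,0,0],[0.002,-0.0006,-0.01,0,0],[0.002,-0.0006,-0.01,0,0]]'; python3 -m crank '[[0,0,-0.001,0,0],[0,0,-0.002,0,0],[0,0,-0.002,0,0]]'
```

```text
time: 2.12
tcp_pos: [0.491, 0.0892, 0.047]
ee_rot: [-0.001, 0.988, -0.155, 0.002]
wrist_force: [0.6, 1.5, 5.4]
finger_gap: -0.004
time: 2.37
tcp_pos: [0.4913, 0.0892, 0.0466]
ee_rot: [-0.001, 0.988, -0.156, 0.003]
wrist_force: [-3.2, -0.5, 14.7]
finger_gap: -0.001
```

```bash
python3 - <<'E'
from h import *
from cell import ctrl,calibration,grab_frame
o=ctrl.observe();print(o['tcp_pos'],o['ee_rot'],o['wrist_force'],o['wrist_torque'])
w=grab_frame("wrist");cv2.imwrite("pics/w2.png",cv2.resize(w[170:300,230:410],None,fx=4,fy=4,interpolation=2))
s=grab_frame("scene");cv2.imwrite("pics/s2.png",cv2.resize(s[165:290,230:370],None,fx=4.5,fy=4.5,interpolation=2))
E
```

```text
[0.49131107 0.08920592 0.04660052] [-6.54969102e-04  9.87824570e-01 -1.55546936e-01  2.70916320e-03] [-3.17406681 -0.5418066  14.70008462] [-0.13114602  0.50038607 -0.00081346]
```

View pics/w2.png

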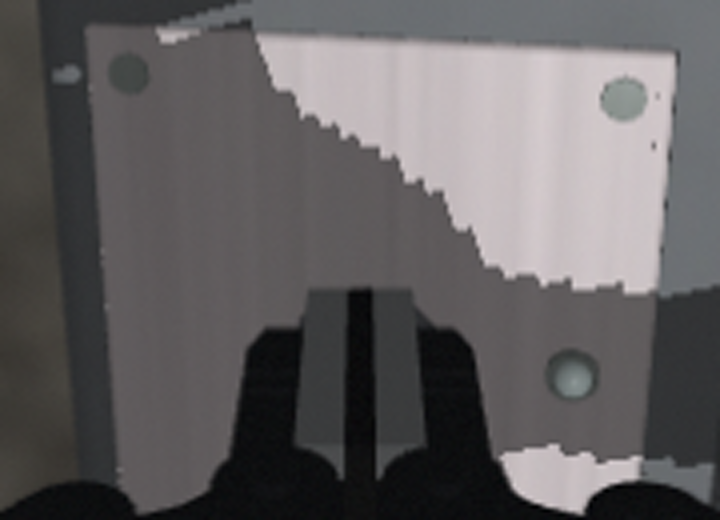

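View pics/s2.png

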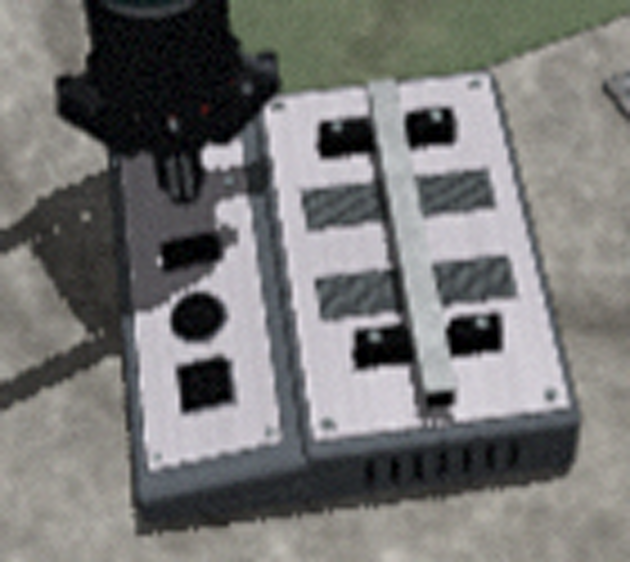

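```bash
for i in 1 2 3 4 5 6; do python3 -m crank '[[0,0,0.001,0,0],[0,0,0.0015,0,0]]' | egrep 'tcp_pos|wrist'; done
```

```text
tcp_pos: [0.491, 0.0892, 0.047]
wrist_force: [2.1, -0.5, 5.0]
tcp_pos: [0.4906, 0.0892, 0.0477]
wrist_force: [2.8, 0.2, 4.3]
tcp_pos: [0.4897, 0.089, 0.0482]
wrist_force: [1.4, -0.1, 4.6]
tcp_pos: [0.4893, 0.089, 0.0492]
wrist_force: [0.9, 1.1, 2.4]
tcp_pos: [0.489, 0.0889, 0.0504]
wrist_force: [1.0, 0.2, 2.9]
tcp_pos: [0.4888, 0.0889, 0.0517]
wrist_force: [0.2, -0.0, 0.6]
```

```bash
python3 -m crank '[[0,0,0.02,0,0],[-0.005,-0.015,0.025,0,0],[-0.01,-0.03,0.025,0,0],[-0.014,-0.044,0.025,0,0],[-0.014,-0.044,0.015,0,0],[-0.014,-0.044,0.005,0,0],[-0.014,-0.044,0.003,0,0],[-0.014,-0.044,0.003,0,0]]';for i in 1 2 3 4; do python3 -m crank '[[0,0,-0.001,0,0],[0,0,-0.0025,0,0]]' | egrep 'tcp_pos|wrist'; done
```

```text
time: 4.13
tcp_pos: [0.4742, 0.0454, 0.0532]
ee_rot: [0.0, 0.988, -0.155, -0.002]
wrist_force: [0.2, 0.0, 1.0]
finger_gap: 0.002
tcp_pos: [0.4756, 0.0453, 0.0527]
wrist_force: [-0.2, 1.2, 0.6]
tcp_pos: [0.4758, 0.0452, 0.0506]
wrist_force: [0.2, 0.7, 1.9]
tcp_pos: [0.4761, 0.0451, 0.0483]
wrist_force: [1.7, 1.5, 3.8]
tcp_pos: [0.4766, 0.045, 0.0465]
wrist_force: [-2.2, 0.6, 17.7]
```

```bash
python3 -m crank '[[0,0,0,0,0],[0,0,0,0,0]]'; for i in 1 2; do python3 -m crank '[[0,0,0.0015,0,0],[0,0,0.003,0,0]]' | egrep 'tcp_pos|wrist'; done
python3 -m crank '[[0,0,0.025,0,0],[-0.005,-0.015,0.03,0,0],[-0.01,-0.03,0.03,0,0],[-0.014,-0.044,0.03,0,0],[-0.014,-0.044,0.02,0,0],[-0.014,-0.044,0.01,0,0],[-0.014,-0.044,0.006,0,0],[-0.014,-0.044,0.006,0,0]]'
```

```text
time: 4.97
tcp_pos: [0.4765, 0.045, 0.0468]
ee_rot: [-0.0, 0.988, -0.156, 0.002]
wrist_force: [-0.7, 0.9, 10.8]
finger_gap: 0.0
tcp_pos: [0.4759, 0.045, 0.0488]
wrist_force: [1.5, 0.4, 4.1]
tcp_pos: [0.4751, 0.0449, 0.051]
wrist_force: [0.9, 1.2, 2.4]
time: 5.97
tcp_pos: [0.4599, 0.0015, 0.0548]
ee_rot: [0.0, 0.988, -0.156, -0.002]
wrist_force: [0.0, 0.7, 0.1]
finger_gap: 0.002
```

```bash
for i in 1 2 3 4; do python3 -m crank '[[0,0,-0.0015,0,0],[0,0,-0.003,0,0]]' | egrep 'tcp_pos|wrist'; done; python3 -m crank '[[0,0,0,0,0],[0,0,0,0,0]]' | egrep 'tcp_pos|wrist'
```

```text
tcp_pos: [0.4615, 0.0013, 0.054]
wrist_force: [-0.8, -1.2, -0.4]
tcp_pos: [0.4616, 0.0011, 0.0513]
wrist_force: [-0.1, 0.4, 2.0]
tcp_pos: [0.462, 0.0009, 0.0487]
wrist_force: [0.7, 0.6, 2.9]
tcp_pos: [0.4626, 0.0008, 0.0465]
wrist_force: [-3.1, 0.6, 17.8]
tcp_pos: [0.4625, 0.0008, 0.0468]
wrist_force: [-0.0, 1.1, 11.3]
```

```bash
python3 -m crank '[[0,0,0.02,0,0],[0,0,0.05,0,0],[0,0,0.08,0,0.4],[0.02,0,0.12,0,0.8],[0.05,-0.01,0.13,0,0.8],[0.08,-0.02,0.13,0,0.8],[0.11,-0.027,0.13,0,0.8],[0.121,-0.027,0.13,0,0.8],[0.121,-0.027,0.13,0,0.8],[0.121,-0.027,0.13,0,0.8]]'
python3 - <<'E'
from h import *
from cell import ctrl,calibration,grab_frame
o=ctrl.observe();print(o['tcp_pos'],2*np.degrees(np.arctan2(o['ee_rot'][2],o['ee_rot'][1])))
c=calibration("wrist");cv2.imwrite("pics/w3.png",grab_frame("wrist"))
psi=np.radians(-17.93);Rz=R.from_euler('z',psi).as_matrix();O=np.array([.5433,-.0019,0])
print(proj(c,[O+Rz@p for p in ([.045,.099,.088],[.045,-.121,.088],[.045,-.011,.088],[.045,.075,.08],[.045,-.075,.08])]+[o['tcp_pos']]))
cv2.imwrite("pics/t3.png",cv2.resize(grab_frame("top")[140:280,240:420],None,fx=4,fy=4,interpolation=2))
E
```

```text
time: 7.63
tcp_pos: [0.5818, -0.0261, 0.1739]
ee_rot: [0.0, 0.988, -0.156, -0.001]
wrist_force: [-0.6, 0.6, 1.1]
finger_gap: 0.802
[ 0.58180139 -0.02612778  0.17388364] -17.92853237812557
[[320.94629849  47.86905586]
 [320.82691719 315.44710544]
 [320.88933691 201.08180748]
 [320.89933711  85.24990281]
 [320.82604148 266.62183018]
 [319.65003504 257.65419311]]
```

View pics/w3.png

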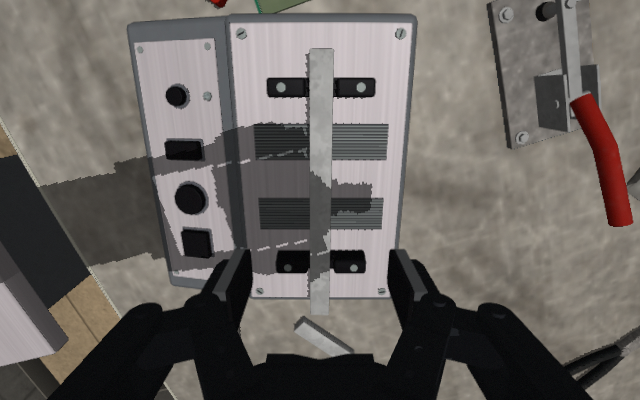

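```bash
python3 -m crank '[[0.001,0,-0.03,0,0.6],[0.001,0,-0.06,0,0.6],[0.001,0,-0.085,0,0.6],[0.001,0,-0.1,0,0.6],[0.001,0,-0.108,0,0.6],[0.001,0,-0.108,0,0.6]]'; python3 -m crank '[[0,0,0,0,0.3],[0,0,0,0,0],[0,0,0,0,0],[0,0,0,0,0],[0,0,0,0,0],[0,0,0,0,0]]'
python3 - <<'E'
from h import *
from cell import ctrl,calibration,grab_frame
o=ctrl.observe();print(o['tcp_pos'],o['ee_rot'])
cv2.imwrite("pics/w4.png",grab_frame("wrist"))
cv2.imwrite("pics/s4.png",cv2.resize(grab_frame("scene")[130:290,220:400],None,fx=4,fy=3.7,interpolation=2))
E
```

```text
time: 8.23
tcp_pos: [0.5817, -0.0258, 0.0655]
ee_rot: [0.0, 0.988, -0.156, -0.002]
wrist_force: [-0.1, 0.0, -0.4]
finger_gap: 0.597
time: 8.73
tcp_pos: [0.5843, -0.0262, 0.0692]
ee_rot: [-0.0, 0.988, -0.156, 0.002]
wrist_force: [-2.9, 0.7, 5.9]
finger_gap: 0.184
[ 0.58426129 -0.02618351  0.06920708] [-7.70537443e-05  9.87796625e-01 -1.55741006e-01  1.60020399e-03]
```

View pics/w4.png

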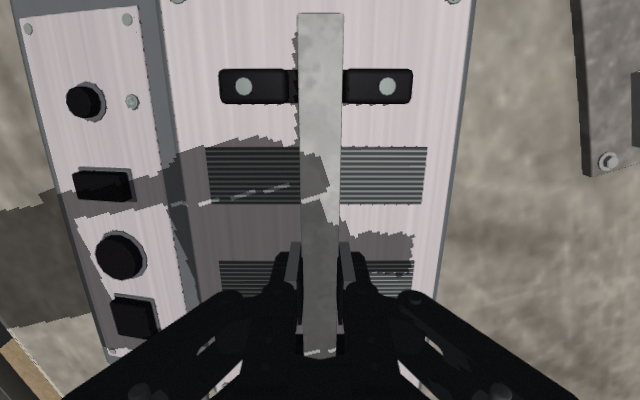

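View pics/s4.png

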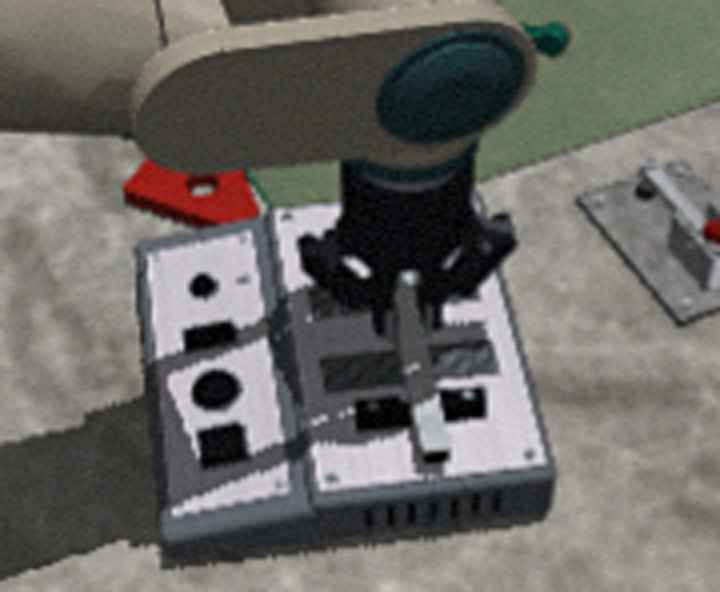

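```bash
python3 -m crank '[[0,0,0.002,0,0],[0,0,0.005,0,0],[0,0,0.01,0,0],[0,0,0.017,0,0],[0,0,0.025,0,0],[0,0,0.033,0,0],[0,0,0.041,0,0],[0,0,0.049,0,0],[0,0,0.057,0,0],[0,0,0.065,0,0]]'
```

```text
time: 9.67
tcp_pos: [0.5834, -0.0261, 0.1331]
ee_rot: [0.0, 0.988, -0.156, 0.0]
wrist_force: [-0.3, 0.1, -2.5]
finger_gap: 0.187
```

```bash
python3 -m crank '[[0,0,0.008,0,0],[0,0,0.016,0,0],[0,0,0.024,0,0],[0,0,0.032,0,0],[0,0,0.04,0,0],[0,0,0.048,0,0],[0,0,0.056,0,0],[0,0,0.064,0,0],[0,0,0.072,0,0],[0,0,0.08,0,0]]';python3 -m crank '[[0,0,0.008,0,0],[0,0,0.016,0,0],[0,0,0.022,0,0],[0,0,0.026,0,0],[0,0,0.028,0,0],[0,0,0.028,0,0],[0,0,0.028,0,0],[0,0,0.028,0,0],[0,0,0.028,0,0]]'
python3 - <<'E'
from h import *
from cell import ctrl,calibration,grab_frame
o=ctrl.observe();print(o['tcp_pos'],o['ee_rot'],o['dq'].round(4))
cv2.imwrite("pics/w5.png",grab_frame("wrist"))
cv2.imwrite("pics/s5.png",cv2.resize(grab_frame("scene")[100:290,200:420],None,fx=3.6,fy=3.1,interpolation=2))
E
```

```text
time: 10.5
tcp_pos: [0.5833, -0.0261, 0.2129]
ee_rot: [-0.0, 0.988, -0.156, 0.0]
wrist_force: [0.3, 0.4, -2.3]
finger_gap: 0.181
time: 11.25
tcp_pos: [0.5831, -0.0261, 0.2396]
ee_rot: [0.0, 0.988, -0.156, -0.0]
wrist_force: [-0.7, 0.1, -1.6]
finger_gap: 0.18
[ 0.58314172 -0.02608918  0.23956111] [ 4.09721704e-05  9.87796327e-01 -1.55750537e-01 -4.29496946e-04] [ 0.0004 -0.0034 -0.003   0.0002  0.0013  0.0007]
```

View pics/w5.png

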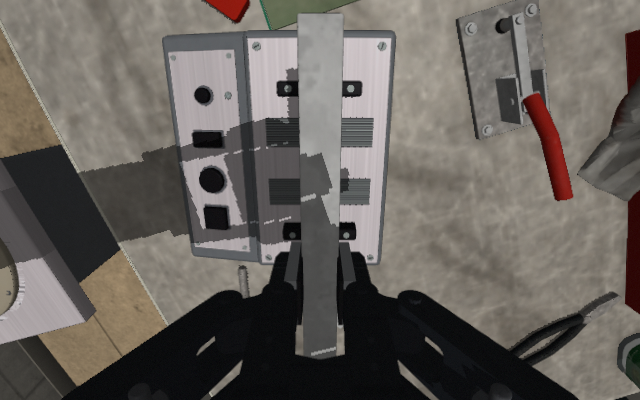

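View pics/s5.png

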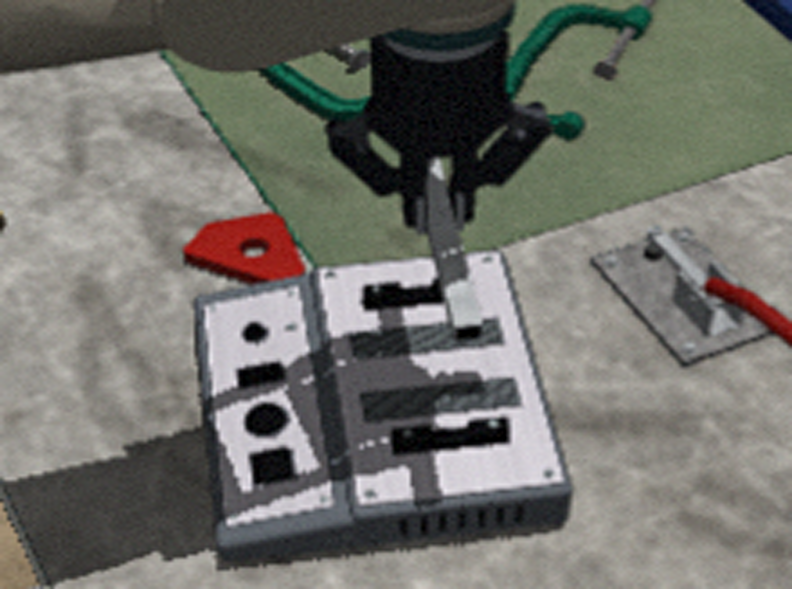

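```bash
python3 -m crank '[[0,0,0,0,0],[0,0,0,0,0],[0,0,0,0,0],[0,0,0,0,0]]'; python3 -c "
from cell import ctrl;print(ctrl.finish_job())"
```

```text
time: 11.68
tcp_pos: [0.5833, -0.0261, 0.2401]
ee_rot: [0.0, 0.988, -0.156, 0.0]
wrist_force: [-1.3, -0.1, -3.1]
finger_gap: 0.182
the job is handed in; nothing more can be done
None
```

I pressed mains, strength and start in that order, each down to its stop, and left the stop key alone. Each press gave a 1.5–4.5 N spring force, then a hard stop at about 15–18 N with the fingertips at z ≈ 0.0466 m. Then I gripped the tube at its middle and drew it straight up at about 0.1 m/s. I handed the job in at 11.7 s; it gives no verdict.

**Last checks:**
- **Height:** the tube ended about 0.17 m above where it lay, going by the arm's rise.
- **Hold:** the gripper's opening steadied at 0.18 and the joint speeds were near zero.
- **Level:** the tube looked the same in the wrist picture before and after the lift, so I saw no slip or tilt.
- **Bench:** the keys looked up. The magnet, and the punch as far as it showed, looked untouched. The offcut was out of my last views, but nothing went near it.

**One disagreement:** as the fingers closed on the tube, the arm rose about 4 mm with about 6 N of upward force. The fingertips probably touched the cover, which is well below the 40 N limit, and it cleared when I lifted.

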